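Get the tray of nuts out from behind the spray can

ROBOT

A 6-joint arm with a two-finger parallel gripper is mounted at the origin on a cart in front of the work surface, level with it; the furniture and walls round the work are solid. World frame = base frame: x ahead of the robot, y to its left, z up, the work surface at z = 0. Lengths are in m, angles in rad, forces in N, time in s.
With the tool pointing down it reaches from about 0.3 to 0.775 m from the base axis. Payload 14.6 kg.
Tool frame: the origin (TCP) lies at the centre of the arm's flange, where the gripper is bolted on; the fingertips stand 199 mm ahead of it and the grasp point (between the pads) lies 180 mm ahead of it; z points along the fingers, y is the line along which they close (so a half turn about z gives the same grasp; the last joint's range is limited). The gripper opens to 94 mm and grips with 3 to 60 N. Pads are 16 mm wide; open, the fingers measure 119 mm over their backs; the gripper's body (75 mm by 177 mm) begins 78 mm behind the grasp point.
Start: joints at [-1.344, 0.3, 1.521, -0, 1.321, -0.067], TCP at [0.159, -0.526, 0.405] pointing down, gripper open.
Joint ranges: [-3.03, 3.03], [-0.79, 2.21], [0.23, 2.52], [-1.04, 4.18], [0, 3.07], [-2.55, 2.55]. Speed limits (rad/s): [2.22, 2.22, 2.57, 3.14, 3.14, 3.14].

INTERFACE

Orientations are given as a 3x3 rotation matrix whose columns are the frame's x, y, z axes.
In Python, from station import bot, cams, order gives the robot as it stands.
- The arm moves only by the shell command python3 -m pendant 'ROWS'. ROWS is JSON, a list of rows, each an object of numbers: "dx", "dy", "dz": the shift along the tool's x, y, z in m; "turn": the turn about the tool's z in rad; "gripper": the closure, from -1 (fully open) to 1 (shut). In form: [{"dx": .., "dy": .., "dz": .., "turn": .., "gripper": ..}, ...]. A call has 1 to 20 rows; each row shifts and turns the commanded pose from where the row before left it, along the tool's axes as they then stand; what a row does not reach is not made up. A row lasts 1/8 s, in which the tool goes at most 62.5 mm and 10.7 degrees, less where a joint would pass 70% of its speed; a pose out of reach is approached as far as the arm can. A call is refused whole if a number of a shift passes 0.0625 or a number of a turn 0.188, either way. A call with a gripper value outside its range is refused whole. The fingers move at their own pace and stop on an object; the grip force is fixed at half the most. Time passes only in rows, so rows that do not move let the fingers close. It gives the time, the measured TCP pose, the force, the opening and the grip force at its end, in the units of the state.
- bot.get_obs(): the state, without advancing time (a new reading comes with each control period).
- cams.read_camera(name): name is "scene" or "top" or "wrist"; returns a dict with "image" (400x640x3 uint8, red, green, blue), "z_map" (400x640 float32, m along the optical axis (not along the pixel's ray), 0 where there is no reading), "fx", "fy", "cx", "cy" (pixels), "position" and "attitude" of the camera in the world; the wrist camera has in their place "hand_eye" (4x4, takes a point from camera to tool coordinates, whose origin is the TCP and whose axes are the flange's). Camera axes: x right, y up, looking along -z (the intrinsics and any distortion apply to the point x, -y, -z); pixel columns grow to the right and rows downward; lengths in m; the calibration is good to about 2 mm. A picture is of the moment at which its call begins: read the wrist's pose just before it.
- order.hand_in(): hands the job in; it is judged then, once.
The state is a dict: "time_s": time; "joints": joint angles; "qvel": joint speeds; "effort": joint torques, N m; "tool_pos": TCP position; "ee_rot": TCP orientation; "contact_force": force on the tool from outside, world axes, zero at the start; "moment": the same for the moment, N m; "grip_width": opening from 0.0 (shut) to 1.0 (fully open); "finger_force": force on a finger pad.
Only numpy, scipy, OpenCV 4.12 (cv2) and the standard library are available. Lean on these libraries where they do the work, as an engineer would, in place of code of your own. Each camera call takes 0.05 s, during which the arm holds its last target. There are 200 camera calls.

TASK

The nuts are in the blue tray under the grey bench riser, and the spray can stands in its way. Set the can upright on the bench to one side, clear of the tray's path, then lift the front of the blue tray over the riser's lip by its knob and draw it out until all of it is out from under the riser and stands flat on the bench in front of its bay, pointing roughly as it did, with its nuts still in it. Do not knock the can over, and leave the red tray where it is.

Things in the scene. Friction and masses are not known exactly. Their poses are not given: they have to be found in the camera images.
- riser: fixed grey steel riser, 150 deep (x) x 217 wide x 92 high (mm). Origin: centre of its underside; x points from its open front to its closed back, z up. Two bays, each 102 wide and 88 high inside, centred 53 left and right of the origin. No floor: trays stand on the bench. A loose washer and a tube offcut, up to 30 high, lie on its top's rear half
- blue_tray: loose blue open tray, 134 long (x) x 92 wide (y) x 45 high (mm), walls 3, about 0.35 kg, in either bay. Origin: centre of its underside; x points from its knob end to its back, z up. Its front wall starts about 3 mm behind the riser's lip: raise the front 12 to 20 mm before pulling; the back may drag. 43 mm of room above its rim
- blue_tray_knob (a point): centre of the black pull knob on the blue tray's front: rounded block 20 long (x) x 24 wide (y) x 26 high (mm), 97 ahead (-x) of the tray's origin, 28 above its underside, with 20 mm of room between it and the tray's wall (12 mm round stub). Axes as the tray's. It sticks out in front of the riser
- lip (a point): middle of the top edge of the riser's front lip, a fixed strip 6 mm high and 5 mm thick on the bench right across both bay openings, 72.5 mm ahead (-x) of the riser's origin. Axes as the riser's
- red_tray_knob (a point): the same knob on the red tray, which is the same shape, stands in the other bay and holds two bolts
- work_piece: fixed bar being welded, about 35 mm wide and high, rust-brown, lying on the bench left of the riser, straight from 145 mm ahead and 156 mm right of this origin to 155 mm nearer and 175 mm left of it (along world x and y). The bench between it, the riser and the near edge is clear, but for a pencil within 90 mm of that edge (bench edge at world x = 0.33)
- can_mid (a point): middle (88 mm above its foot) of a loose upright blue-grey spray can with an orange cap: 53 mm diameter up to 156 mm, 176 mm to the top of the cap, about 0.33 kg. It stands on the bench close in front of the blue tray's knob. z is the can's axis, up. The outermost plank at the bench's right edge (beyond world y = -0.40) lies 6 mm lower: do not stand the can across that step
- nut_big_mid (a point): centre of the largest steel nut, 30 x 34 x 16 mm, loose on the floor of the blue tray
- nut_mid_mid (a point): centre of the middle steel nut, 24 x 27 x 13 mm, loose on the floor of the blue tray
- nut_small_mid (a point): centre of the small steel nut, 18 x 20 x 10 mm, loose on the floor of the blue tray
Things that resemble listed ones, but are neither listed nor needed, are in the scene too. There is more than one size of the part that bears can_mid; the job needs the largest.

How it is judged:
On the way:
1. the can stands released and upright on the bench, at least 75 mm to the side of the blue tray's centre line, while the tray is still in its bay (angle between can_mid's own z axis and vertical below 0.1 rad and height (world z) of can_mid between 0.08 and 0.096 m and (y of can_mid in the frame of blue_tray above 0.075 m or y of can_mid in the frame of blue_tray below -0.075 m) and contact force between the fingers and can below 0.1 N and x of blue_tray in the frame of riser above -0.03 m), for 0.2 s.
At the end, for the whole second after the job is handed in: Blue tray released, at rest, flat on the bench (0.03 rad), origin 142 to 300 mm ahead of the riser's and within 110 mm of its centre line, turned under 0.35 rad; all three nuts in it; can still and upright (0.1 rad) on the bench, 75 mm or more to the side of the tray's centre line (x of blue_tray in the frame of riser between -0.3 and -0.142 m and y of blue_tray in the frame of riser between -0.11 and 0.11 m and angle between the x axis of blue_tray and the x axis of riser, either way round below 0.35 rad and angle between blue_tray's own z axis and vertical below 0.03 rad and height (world z) of blue_tray below 0.004 m and linear speed of each of blue_tray, can below 0.01 m/s and contact force between the fingers and blue_tray below 0.1 N and x of nut_big_mid in the frame of blue_tray between -0.064 and 0.064 m and y of nut_big_mid in the frame of blue_tray between -0.043 and 0.043 m and z of nut_big_mid in the frame of blue_tray between 0 and 0.045 m and x of nut_mid_mid in the frame of blue_tray between -0.064 and 0.064 m and y of nut_mid_mid in the frame of blue_tray between -0.043 and 0.043 m and z of nut_mid_mid in the frame of blue_tray between 0 and 0.045 m and x of nut_small_mid in the frame of blue_tray between -0.064 and 0.064 m and y of nut_small_mid in the frame of blue_tray between -0.043 and 0.043 m and z of nut_small_mid in the frame of blue_tray between 0 and 0.045 m and angle between can_mid's own z axis and vertical below 0.1 rad and height (world z) of can_mid between 0.08 and 0.096 m and (y of can_mid in the frame of blue_tray above 0.075 m or y of can_mid in the frame of blue_tray below -0.075 m) and contact force between the fingers and can below 0.1 N); the robot touches nothing.
It fails at once if the can is knocked over (leans more than 0.5 rad) (angle between can_mid's own z axis and vertical above 0.5 rad).
It fails at once if the red tray is moved by more than 20 mm (distance of red_tray_knob from where it was at the start of the episode above 0.02 m).
It also fails if it takes over 53 s, if anything falls off the work surface, if the arm or the gripper's body presses on something with over 40 N, if the wrist force passes 120 N, or if a joint passes its speed limit or range.

## Working session

There is one attempt and no reset: what is moved stays moved. The work goes in short steps, Python scripts to look and compute and a shell command to move; the robot and the scene stay as the last step left them, time stands still between calls to the robot, and variables do not carry over. Pictures are saved under pics/ and viewed, at most 10 in all, crops included, and the job is handed in when it is done.

```bash
mkdir -p pics; cat > h.py <<'E'
import numpy as np, cv2
from station import bot, cams, order
def cam(name):
    o=bot.get_obs(); c=cams.read_camera(name)
    if 'hand_eye' in c:
        T=np.eye(4);T[:3,:3]=o['ee_rot'];T[:3,3]=o['tool_pos'];M=T@np.array(c['hand_eye'])
        c['R'],c['p']=M[:3,:3],M[:3,3]
    else: c['R'],c['p']=np.array(c['attitude']),np.array(c['position'])
    return c
def cloud(c):
    z=c['z_map'];v,u=np.mgrid[:z.shape[0],:z.shape[1]]
    P=np.stack([(u-c['cx'])/c['fx']*z,-(v-c['cy'])/c['fy']*z,-z],-1)
    return P@c['R'].T+c['p']
def ray(c,u,v,h):
    d=c['R']@np.array([(u-c['cx'])/c['fx'],-(v-c['cy'])/c['fy'],-1]);return c['p']+d*(h-c['p'][2])/d[2]
E
python3 - <<'E'
from h import *
for n in ('scene','top'):
    c=cam(n);cv2.imwrite(f'pics/{n}0.png',c['image'][...,::-1]);np.savez(f'{n}0.npz',**{k:c[k] for k in c if k not in('name',)})
    print(n,[k for k in c],c['p'],c['R'].round(3).tolist(),c['fx'],(c['z_map']==0).mean())
o=bot.get_obs();print(o['tool_pos'],o['ee_rot'],o['contact_force'],o['grip_width'])
E
```

```text
scene ['image', 'z_map', 'fx', 'fy', 'cx', 'cy', 'position', 'attitude', 'R', 'p'] [0.20790823 0.43035773 0.62548817] [[-0.835, 0.365, -0.412], [-0.55, -0.527, 0.648], [0.019, 0.767, 0.641]] 452.0317680998568 0.0040078125
top ['image', 'z_map', 'fx', 'fy', 'cx', 'cy', 'position', 'attitude', 'R', 'p'] [ 0.48521396 -0.12265189  0.92821021] [[-0.024, 0.994, -0.107], [-0.999, -0.027, -0.018], [-0.021, 0.106, 0.994]] 366.9968437555668 0.00423828125
[ 0.1592705  -0.52640566  0.40414469] [[ 9.57165566e-01  2.89541038e-01 -2.56031529e-04]
 [ 2.89541147e-01 -9.57165014e-01  1.02998307e-03]
 [ 5.31579447e-05 -1.05999599e-03 -9.99999437e-01]] [0.397256   0.71650642 0.44367138] 1.0023017022469634
```

View pics/scene0.png

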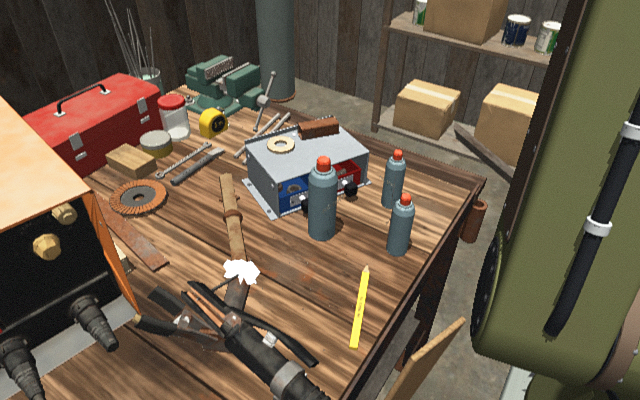

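View pics/top0.png

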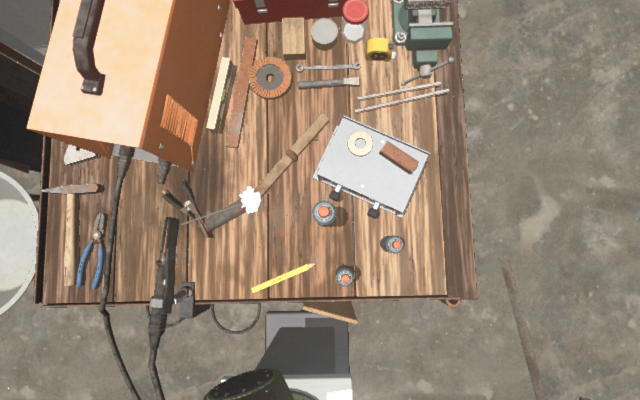

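The top view is looking down, with world x up in the picture. Three cans could be taken for the target: scene (322,200) is the large one, close in front of the left knob; (394,180) and (400,225) are smaller. In the top view they are at (323,213), (394,244) and (345,276). The knobs in the top view are at (336,190), which belongs to the blue tray in the left bay, and (374,210), the red one. I choose the can at (322,200) in scene and will check it in a crop.

```bash
python3 - <<'E'
from h import *
s=dict(np.load('scene0.npz'));t=dict(np.load('top0.npz'))
cv2.imwrite('pics/crop.png',cv2.resize(s['image'][130:260,230:430,::-1],None,fx=4,fy=4,interpolation=cv2.INTER_CUBIC))
P=cloud(t);hsv=cv2.cvtColor(t['image'],cv2.COLOR_RGB2HSV)
# riser top
v,u=np.mgrid[:400,:640]
m=(abs(P[...,2]-.092)<.006)&(u>300)&(u<440)&(v>110)&(v<225)
n,l,st,ce=cv2.connectedComponentsWithStats(m.astype(np.uint8));k=1+st[1:,4].argmax()
xy=P[l==k][:,:2];print('riser z',np.median(P[l==k][:,2]))
r=cv2.minAreaRect((xy*1000).astype(np.float32));print('riser rect',r,cv2.boxPoints(r).round(1).tolist())
# cans: cap height and centre
for (a,b) in ((323,213),(394,244),(345,276)):
    w=P[b-14:b+15,a-14:a+15].reshape(-1,3);top=w[:,2].max();q=w[w[:,2]>top-.008]
    s2=w[w[:,2]>.06];print('can',top,q.mean(0),len(q), s2.min(0),s2.max(0))
# knobs
g=hsv[...,2]
for (a,b) in ((336,190),(374,210)):
    sl=np.s_[b-10:b+11,a-10:a+11];mm=(g[sl]<60)&(P[sl][...,2]<.07)
    w=P[sl][mm];print('knob',len(w),np.median(w,0));
    h=w[w[:,2]>.032];print(len(h),h.mean(0) if len(h) else '',cv2.minAreaRect((h[:,:2]*1000).astype(np.float32)))
P=cloud(s);hs=cv2.cvtColor(s['image'],cv2.COLOR_RGB2HSV)
for (a,b) in ((307,200),(350,190)):
    sl=np.s_[b-14:b+15,a-14:a+15];mm=(hs[sl][...,2]<60);w=P[sl][mm];print('sc knob',len(w),np.median(w,0))
E
```

```text
riser z 0.09159888881949929
riser rect ((651.6762084960938, -218.7479248046875), (216.99610900878906, 148.64529418945312), 64.16754150390625) [[537.5, -284.0], [671.2999877929688, -348.79998779296875], [765.7999877929688, -153.5], [632.0999755859375, -88.69999694824219]]
can 0.9282102117356531 [ 0.48521396 -0.12265189  0.92821021] 3 [ 0.48521396 -0.13004931  0.07787499] [ 0.56434168 -0.07990304  0.92821021]
can 0.9282102117356531 [ 0.48521396 -0.12265189  0.92821021] 2 [ 0.44740338 -0.27943592  0.06180948] [ 0.4853378  -0.12265189  0.92821021]
can 0.9282102117356531 [ 0.48521396 -0.12265189  0.92821021] 1 [ 0.37783401 -0.1659541   0.0609069 ] [ 0.48521396 -0.12265189  0.92821021]
knob 0 [nan nan nan]
0  ((0.0, 0.0), (0.0, 0.0), 0.0)
knob 0 [nan nan nan]
0  ((0.0, 0.0), (0.0, 0.0), 0.0)
sc knob 95 [ 0.59221074 -0.11887451  0.03288062]
sc knob 183 [ 0.5428586  -0.21552897  0.03207268]
  return _methods._mean(a, axis=axis, dtype=dtype,
  ret = um.true_divide(
```

View pics/crop.png

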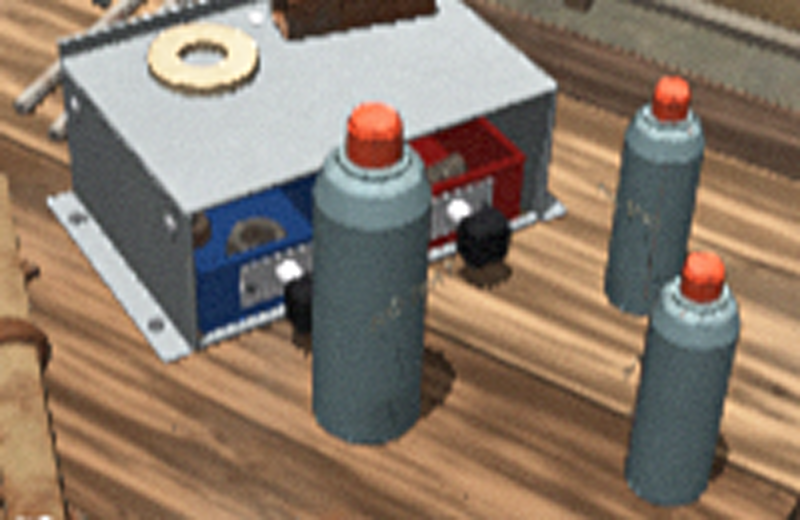

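The crop confirms the large can in front of the blue bay (left): the blue tray with a nut visible, its knob half hidden behind the can, and the red knob to the right. Next: the can's axis and a clear place for it.

```bash
python3 - <<'E'
from h import *
from scipy.optimize import least_squares
s=dict(np.load('scene0.npz'));t=dict(np.load('top0.npz'))
A=[]
P=cloud(t);ok=t['z_map']>0
for (a,b) in ((323,213),(394,244),(345,276)):
    sl=np.s_[b-16:b+17,a-16:a+17];w=P[sl][ok[sl]];w=w[w[:,2]<.3];top=np.percentile(w[w[:,2]>.1][:,2],98)
    q=w[w[:,2]>top-.012];print('can top',top,np.median(q,0),len(q))
S=cloud(s);v,u=np.mgrid[:400,:640]
m=(u>300)&(u<345)&(v>165)&(v<245)&(s['z_map']>0)
w=S[m];w=w[(w[:,2]>.02)&(w[:,2]<.145)];w=w[np.hypot(*(w[:,:2]-[.54,-.115]).T)<.06]
f=least_squares(lambda p:np.hypot(w[:,0]-p[0],w[:,1]-p[1])-.0265,[.54,-.12],loss='soft_l1',f_scale=.002);print('axis scene',f.x,len(w),np.sqrt(np.mean(f.fun**2)))
# orange cap by rays
for c,b in((s,(310,335,150,172)),(t,(312,335,200,226))):
    h=cv2.cvtColor(c['image'],cv2.COLOR_RGB2HSV);mm=((h[...,0]<12)&(h[...,1]>140)&(h[...,2]>120));k=np.zeros_like(mm);k[b[2]:b[3],b[0]:b[1]]=1;mm&=k
    y,x=np.nonzero(mm);print('cap px',x.mean(),y.mean(),len(x),ray(c,x.mean(),y.mean(),.168))
# height map in riser frame
Q=np.vstack([P[ok],S[s['z_map']>0]]);Q=Q[(Q[:,2]>.012)&(Q[:,2]<.4)]
O=np.array([.6517,-.2187]);ex=np.array([.9,-.436]);ey=np.array([.436,.9])
from scipy.spatial import cKDTree
# drop the target can & tool
Q=Q[np.hypot(*(Q[:,:2]-f.x).T)>.045];T=cKDTree(Q[:,:2])
for x in np.arange(-.26,.03,.03):
  row=[]
  for y in list(np.arange(.17,.26,.02))+list(np.arange(-.07,-.22,-.03)):
    p=O+x*ex+y*ey;row.append('%4d'%(1000*T.query(p)[0]))
  print('%.2f'%x,*row)
E
```

```text
can top 0.17704897946216688 [ 0.53934546 -0.10500139  0.17528555] 109
can top 0.13378802518721822 [ 0.46678531 -0.25858475  0.13111957] 60
can top 0.13367488432906544 [ 0.39851671 -0.14713284  0.13163156] 62
axis scene [ 0.54242752 -0.10489321] 1605 0.005327358456279946
cap px 322.84393063583815 163.70520231213874 173 [ 0.54006381 -0.10037677  0.168     ]
cap px 324.7647058823529 211.35294117647058 17 [ 0.53939196 -0.10832235  0.168     ]
-0.26   64   52   40   27   12    5   34   64   94  113
-0.23   46   29   17    7    0   17   42   62   72   89
-0.20   42   22    2    1    0   39   29   33   47   70
-0.17   43   24    6    0    1   28    0    5   28   56
-0.14   35   16    1    0   13   23    1    0   23   53
-0.11   27    8    0    2   20   10   21   21   38   62
-0.08   19    0    0   10   28    6    5   23   52   81
-0.05    5    0    0   17   36    0    0   22   52   82
-0.02    2    1    6   25   41    0    0   22   51   81
0.01    0    0   15   34   52    1    0   21   51   81
```

The plan:
1. Move the large can to the right of the riser, at about (0.505,-0.335).
2. Move the small can at (0.399,-0.147) too, because the gripper body would sweep over it during the pull.
3. Draw the tray out.

After a turn of 0.743 rad, tool x equals riser x and tool y equals minus riser y.

```bash
python3 -m pendant '[{"turn":0.186,"gripper":-1},{"turn":0.186},{"turn":0.186},{"turn":0.185},{"dy":-0.0605,"dx":0.0178},{"dy":-0.0605,"dx":0.0178},{"dy":-0.0605,"dx":0.0178},{"dy":-0.0605,"dx":0.0178},{"dy":-0.0605,"dx":0.0178},{"dy":-0.0605,"dx":0.0178},{"dy":-0.0605,"dx":0.0178},{"dy":-0.0605,"dx":0.0178},{"dy":-0.0605,"dx":0.0178},{}]'
python3 - <<'E'
from h import *
o=bot.get_obs();print(o['tool_pos'],np.array(o['ee_rot']).round(3).tolist(),o['contact_force'])
c=cam('wrist');cv2.imwrite('pics/w1.png',c['image'][...,::-1]);np.savez('w1.npz',**c)
P=cloud(c);ok=c['z_map']>0
w=P[ok&(P[...,2]>.150)&(P[...,2]<.2)];w=w[np.hypot(*(w[:,:2]-[.541,-.105]).T)<.04]
print(len(w));q=w[w[:,2]>.165];print('cap',len(q),q.min(0),q.max(0),q.mean(0))
E
```

```text
[ 0.1592705  -0.52640566  0.40414469] [[0.957, 0.29, -0.0], [0.29, -0.957, 0.001], [0.0, -0.001, -1.0]] [0.397256   0.71650642 0.44367138]
0invalid input at $[0]: expected keys dx, dy, dz, turn, gripper
Traceback (most recent call last):
ValueError: zero-size array to reduction operation minimum which has no identity
```

All five keys are needed in every row.

```bash
python3 -m pendant '[{"dx":0,"dy":0,"dz":0,"turn":0.186,"gripper":-1},{"dx":0,"dy":0,"dz":0,"turn":0.186,"gripper":-1},{"dx":0,"dy":0,"dz":0,"turn":0.186,"gripper":-1},{"dx":0,"dy":0,"dz":0,"turn":0.185,"gripper":-1},{"dx":0.0178,"dy":-0.0605,"dz":0,"turn":0,"gripper":-1},{"dx":0.0178,"dy":-0.0605,"dz":0,"turn":0,"gripper":-1},{"dx":0.0178,"dy":-0.0605,"dz":0,"turn":0,"gripper":-1},{"dx":0.0178,"dy":-0.0605,"dz":0,"turn":0,"gripper":-1},{"dx":0.0178,"dy":-0.0605,"dz":0,"turn":0,"gripper":-1},{"dx":0.0178,"dy":-0.0605,"dz":0,"turn":0,"gripper":-1},{"dx":0.0178,"dy":-0.0605,"dz":0,"turn":0,"gripper":-1},{"dx":0.0178,"dy":-0.0605,"dz":0,"turn":0,"gripper":-1},{"dx":0.0178,"dy":-0.0605,"dz":0,"turn":0,"gripper":-1},{"dx":0,"dy":0,"dz":0,"turn":0,"gripper":-1}]'
cat > look.py <<'E'
from h import *
import sys
o=bot.get_obs();print(o['time_s'],np.round(o['tool_pos'],4),np.array(o['ee_rot']).round(3)[:,1],np.round(o['contact_force'],1),o['grip_width'])
c=cam('wrist');cv2.imwrite(f'pics/{sys.argv[1]}.png',c['image'][...,::-1]);np.savez(sys.argv[1]+'.npz',**c)
E
cat > can.py <<'E'
from h import *
import sys
c=dict(np.load(sys.argv[1]+'.npz'));x,y,h=map(float,sys.argv[2:]);P=cloud(c);ok=c['z_map']>0
w=P[ok&(P[...,2]>h-.03)&(P[...,2]<h+.02)];w=w[np.hypot(*(w[:,:2]-[x,y]).T)<.045];q=w[w[:,2]>h-.008]
print('all',len(w),w.min(0),w.max(0),'cap',len(q),q.min(0),q.max(0),q.mean(0))
E
python3 look.py w1; python3 can.py w1 .541 -.105 .176
```

```text
time_s: 1.9
tool_pos: [0.5382, -0.1064, 0.4039]
ee_rot: [[0.903, -0.43, -0.001], [-0.43, -0.903, 0.001], [-0.001, -0.0, -1.0]]
contact_force: [0.1, 0.3, -0.1]
grip_width: 0.998
finger_force: 0.0
1.9 [ 0.5382 -0.1064  0.4039] [-0.43  -0.903 -0.   ] [ 0.1  0.3 -0.1] 0.997985702724932
all 2369 [ 0.51820456 -0.12867226  0.14600113] [ 0.5639564  -0.08266981  0.17859833] cap 829 [ 0.52921121 -0.11773422  0.16808993] [ 0.55261299 -0.09368133  0.17859833] [ 0.54224973 -0.10652671  0.17571017]
```

```bash
python3 -m pendant '[{"dx":0.0025,"dy":0,"dz":0.036,"turn":0,"gripper":-1},{"dx":0,"dy":0,"dz":0.036,"turn":0,"gripper":-1},{"dx":0,"dy":0,"dz":0.035,"turn":0,"gripper":-1},{"dx":0,"dy":0,"dz":0,"turn":0,"gripper":1},{"dx":0,"dy":0,"dz":0,"turn":0,"gripper":1},{"dx":0,"dy":0,"dz":0,"turn":0,"gripper":1},{"dx":0,"dy":0,"dz":0,"turn":0,"gripper":1},{"dx":0,"dy":0,"dz":0,"turn":0,"gripper":1}]'
```

```text
time_s: 2.95
tool_pos: [0.5391, -0.1102, 0.2985]
ee_rot: [[0.901, -0.434, 0.002], [-0.434, -0.901, 0.0], [0.002, -0.001, -1.0]]
contact_force: [0.6, 3.0, 5.1]
grip_width: 0.569
finger_force: 29.8
```

```bash
python3 -m pendant '[{"dx":0,"dy":0,"dz":-0.05,"turn":0,"gripper":1},{"dx":0,"dy":0,"dz":-0.05,"turn":0,"gripper":1},{"dx":0,"dy":0,"dz":-0.05,"turn":0,"gripper":1},{"dx":0.014,"dy":0.044,"dz":0,"turn":0,"gripper":1},{"dx":0.014,"dy":0.044,"dz":0,"turn":0,"gripper":1},{"dx":0.014,"dy":0.044,"dz":0,"turn":0,"gripper":1},{"dx":0.014,"dy":0.044,"dz":0,"turn":0,"gripper":1},{"dx":0.014,"dy":0.044,"dz":0,"turn":0,"gripper":1},{"dx":0,"dy":0,"dz":0,"turn":0,"gripper":1},{"dx":0,"dy":0,"dz":0.05,"turn":0,"gripper":1},{"dx":0,"dy":0,"dz":0.05,"turn":0,"gripper":1},{"dx":0,"dy":0,"dz":0.03,"turn":0,"gripper":1},{"dx":0,"dy":0,"dz":0.012,"turn":0,"gripper":1},{"dx":0,"dy":0,"dz":0,"turn":0,"gripper":1}]'
```

```text
time_s: 4.7
tool_pos: [0.5066, -0.3386, 0.3058]
ee_rot: [[0.901, -0.434, -0.0], [-0.434, -0.901, 0.0], [-0.0, -0.0, -1.0]]
contact_force: [0.3, -0.4, -2.3]
grip_width: 0.561
finger_force: 30.0
```

```bash
python3 -m pendant '[{"dx":0,"dy":0,"dz":0.004,"turn":0,"gripper":1},{"dx":0,"dy":0,"dz":0.004,"turn":0,"gripper":1},{"dx":0,"dy":0,"dz":0,"turn":0,"gripper":1}]'; python3 - <<'E'
from h import *
c=cam('scene');cv2.imwrite('pics/s2.png',c['image'][100:300,180:500,::-1].repeat(2,0).repeat(2,1))
E
```

```text
time_s: 5.08
tool_pos: [0.5065, -0.3391, 0.2987]
ee_rot: [[0.901, -0.434, 0.002], [-0.434, -0.901, -0.001], [0.002, 0.0, -1.0]]
contact_force: [1.3, 0.6, 1.9]
grip_width: 0.559
finger_force: 30.0
```

View pics/s2.png

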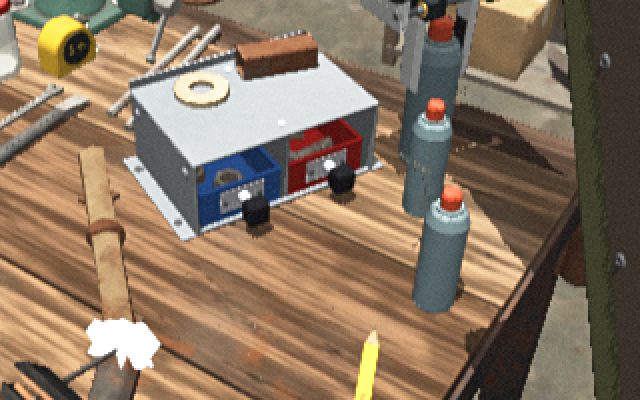

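The can is upright on the bench at crop (430,100), behind the small cans, and both knobs are free. I'll release it, rise, and go over the near small can.

```bash
python3 -m pendant '[{"dx":0,"dy":0,"dz":0,"turn":0,"gripper":-1},{"dx":0,"dy":0,"dz":0,"turn":0,"gripper":-1},{"dx":0,"dy":0,"dz":0,"turn":0,"gripper":-1},{"dx":0,"dy":0,"dz":0,"turn":0,"gripper":-1},{"dx":0,"dy":0,"dz":-0.035,"turn":0,"gripper":-1},{"dx":0,"dy":0,"dz":-0.04,"turn":0,"gripper":-1},{"dx":0,"dy":0,"dz":-0.035,"turn":0,"gripper":-1},{"dx":-0.045,"dy":-0.0315,"dz":0,"turn":0,"gripper":-1},{"dx":-0.045,"dy":-0.0315,"dz":0,"turn":0,"gripper":-1},{"dx":-0.045,"dy":-0.0315,"dz":0,"turn":0,"gripper":-1},{"dx":-0.045,"dy":-0.0315,"dz":0,"turn":0,"gripper":-1},{"dx":0,"dy":0,"dz":0,"turn":0,"gripper":-1}]'; python3 look.py w2;  python3 can.py w2 .3985 -.147 .133; python3 - <<'E'
from h import *
for n in('scene','top'):
    c=cam(n);P=cloud(c);ok=c['z_map']>0
    for h,z in((.035,0),(.088,0),(.15,0)):
        w=P[ok&(abs(P[...,2]-h)<.02)];w=w[np.hypot(*(w[:,:2]-[.5065,-.339]).T)<.045]
        if len(w):print(n,'big can @',h,len(w),w[:,:2].mean(0))
E
```

```text
time_s: 6.62
tool_pos: [0.3978, -0.1453, 0.4082]
ee_rot: [[0.902, -0.432, 0.001], [-0.432, -0.902, -0.0], [0.001, -0.0, -1.0]]
contact_force: [1.0, -0.7, -0.0]
grip_width: 0.999
finger_force: 0.0
6.625 [ 0.3978 -0.1453  0.4082] [-0.432 -0.902 -0.   ] [ 1.  -0.7 -0. ] 0.9992645171110397
all 1215 [ 0.38168423 -0.16664391  0.1030211 ] [ 0.41803567 -0.12806011  0.13488982] cap 334 [ 0.39034064 -0.15664653  0.12524693] [ 0.40787564 -0.13897009  0.13488982] [ 0.39989631 -0.14804789  0.13188142]
scene big can @ 0.035 56 [ 0.51956745 -0.31563251]
scene big can @ 0.088 123 [ 0.48489641 -0.32844755]
scene big can @ 0.15 128 [ 0.48909837 -0.3266014 ]
top big can @ 0.035 72 [ 0.50280955 -0.31729618]
top big can @ 0.088 89 [ 0.50174369 -0.31776575]
top big can @ 0.15 384 [ 0.5041202  -0.33137658]
```

```bash
python3 -m pendant '[{"dx":0.003,"dy":0.0015,"dz":0.046,"turn":0,"gripper":-1},{"dx":0,"dy":0,"dz":0.046,"turn":0,"gripper":-1},{"dx":0,"dy":0,"dz":0.046,"turn":0,"gripper":-1},{"dx":0,"dy":0,"dz":0,"turn":0,"gripper":1},{"dx":0,"dy":0,"dz":0,"turn":0,"gripper":1},{"dx":0,"dy":0,"dz":0,"turn":0,"gripper":1},{"dx":0,"dy":0,"dz":0,"turn":0,"gripper":1},{"dx":0,"dy":0,"dz":0,"turn":0,"gripper":1},{"dx":0,"dy":0,"dz":0,"turn":0,"gripper":1}]'
```

```text
time_s: 7.9
tool_pos: [0.401, -0.1499, 0.2699]
ee_rot: [[0.901, -0.434, 0.0], [-0.434, -0.901, -0.0], [0.0, -0.0, -1.0]]
contact_force: [0.1, 0.8, 4.0]
grip_width: 0.418
finger_force: 30.0
```

```bash
python3 -m pendant '[{"dx":0,"dy":0,"dz":-0.04,"turn":0,"gripper":1},{"dx":0.014,"dy":0.038,"dz":0,"turn":0,"gripper":1},{"dx":0.014,"dy":0.038,"dz":0,"turn":0,"gripper":1},{"dx":0.014,"dy":0.038,"dz":0,"turn":0,"gripper":1},{"dx":0.014,"dy":0.038,"dz":0,"turn":0,"gripper":1},{"dx":0,"dy":0,"dz":0,"turn":0,"gripper":1},{"dx":0,"dy":0,"dz":0.03,"turn":0,"gripper":1},{"dx":0,"dy":0,"dz":0.005,"turn":0,"gripper":1},{"dx":0,"dy":0,"dz":0.005,"turn":0,"gripper":1},{"dx":0,"dy":0,"dz":0,"turn":0,"gripper":1},{"dx":0,"dy":0,"dz":0,"turn":0,"gripper":-1},{"dx":0,"dy":0,"dz":0,"turn":0,"gripper":-1},{"dx":0,"dy":0,"dz":0,"turn":0,"gripper":-1},{"dx":0,"dy":0,"dz":0,"turn":0,"gripper":-1},{"dx":0,"dy":0,"dz":-0.05,"turn":0,"gripper":-1},{"dx":0,"dy":0,"dz":-0.05,"turn":0,"gripper":-1},{"dx":0,"dy":0,"dz":-0.03,"turn":0,"gripper":-1},{"dx":0,"dy":0,"dz":0,"turn":0,"gripper":-1}]'
```

```text
time_s: 10.15
tool_pos: [0.3855, -0.3112, 0.4016]
ee_rot: [[0.901, -0.434, 0.003], [-0.434, -0.901, -0.003], [0.004, 0.001, -1.0]]
contact_force: [-0.3, 0.8, -0.0]
grip_width: 0.999
finger_force: 0.0
```

```bash
python3 -m pendant '[{"dx":0.017,"dy":-0.0496,"dz":0,"turn":0,"gripper":-1},{"dx":0.017,"dy":-0.0496,"dz":0,"turn":0,"gripper":-1},{"dx":0.017,"dy":-0.0496,"dz":0,"turn":0,"gripper":-1},{"dx":0.017,"dy":-0.0496,"dz":0,"turn":0,"gripper":-1},{"dx":0.017,"dy":-0.0496,"dz":0,"turn":0,"gripper":-1},{"dx":0,"dy":0,"dz":0,"turn":0,"gripper":-1},{"dx":0,"dy":0,"dz":0,"turn":0,"gripper":-1}]'; python3 look.py w3
```

```text
time_s: 11.02
tool_pos: [0.5694, -0.125, 0.3985]
ee_rot: [[0.901, -0.434, -0.002], [-0.434, -0.901, 0.0], [-0.002, 0.0, -1.0]]
contact_force: [-0.0, 0.4, 0.3]
grip_width: 1.001
finger_force: 0.0
11.025 [ 0.5694 -0.125   0.3985] [-0.434 -0.901  0.   ] [-0.   0.4  0.3] 1.0012305085806137
```

View pics/w3.png

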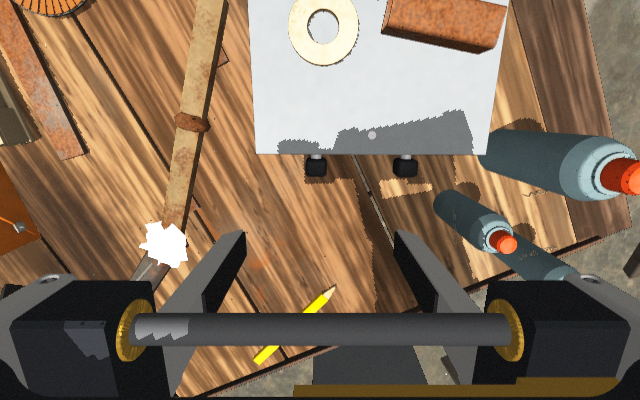

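The wrist view shows the blue knob at (316,166) and the red knob at (405,167). The large can stands at right, with its cap at (628,180), and the small cans stand too.

```bash
cat > knob.py <<'E'
from h import *
import sys
c=dict(np.load(sys.argv[1]+'.npz'));a,b=int(sys.argv[2]),int(sys.argv[3]);P=cloud(c);g=c['image'].max(-1)
sl=np.s_[b-18:b+19,a-18:a+19];p=P[sl];w=p[(g[sl]<70)&(p[...,2]>.015)&(p[...,2]<.07)&(c['z_map'][sl]>0)]
O=np.array([.6517,-.2187]);R=np.array([[.9005,-.4345],[.4345,.9005]])
q=(w[:,:2]-O)@R.T
top=np.percentile(w[:,2],95);k=w[:,2]>top-.005
print(len(w),'top',top,'riser-frame mid of top face',(np.percentile(q[k],3,axis=0)+np.percentile(q[k],97,axis=0))/2,'ext',np.ptp(q[k],axis=0),'world',((np.percentile(w[k],3,axis=0)+np.percentile(w[k],97,axis=0))/2))
for v in (.041,): print('ray',(ray(c,a,b,v)[:2]-O)@R.T)
E
python3 knob.py w3 316 166; python3 knob.py w3 405 167; python3 - <<'E'
from h import *
o=bot.get_obs();print((np.array(o['tool_pos'])[:2]-[.6517,-.2187])@np.array([[.9005,-.4345],[.4345,.9005]]).T)
E
```

```text
389 top 0.042523971738593444 riser-frame mid of top face [-0.09431454  0.05313087] ext [0.0191971  0.02384999] world [ 0.59020954 -0.12995691  0.04027523]
ray [-0.09188645  0.05251257]
428 top 0.04257277254201142 riser-frame mid of top face [-0.09430947 -0.04941018] ext [0.01847666 0.02397775] world [ 0.54551378 -0.22195784  0.0404896 ]
ray [-0.09287692 -0.04708305]
[-0.11480524  0.04817036]
```

```bash
python3 -m pendant '[{"dx":0.02,"dy":-0.005,"dz":0.04,"turn":0,"gripper":-1},{"dx":0,"dy":0,"dz":0.05,"turn":0,"gripper":-1},{"dx":0,"dy":0,"dz":0.05,"turn":0,"gripper":-1},{"dx":0,"dy":0,"dz":0.03,"turn":0,"gripper":-1},{"dx":0,"dy":0,"dz":0.014,"turn":0,"gripper":-1},{"dx":0,"dy":0,"dz":0,"turn":0,"gripper":-1}]'; python3 -m pendant '[{"dx":0,"dy":0,"dz":0,"turn":0,"gripper":1},{"dx":0,"dy":0,"dz":0,"turn":0,"gripper":1},{"dx":0,"dy":0,"dz":0,"turn":0,"gripper":1},{"dx":0,"dy":0,"dz":0,"turn":0,"gripper":1},{"dx":0,"dy":0,"dz":0,"turn":0,"gripper":1},{"dx":0,"dy":0,"dz":0,"turn":0,"gripper":1},{"dx":0,"dy":0,"dz":0,"turn":0,"gripper":1}]'
```

```text
time_s: 11.82
tool_pos: [0.5896, -0.1295, 0.2156]
ee_rot: [[0.9, -0.435, -0.001], [-0.435, -0.9, 0.0], [-0.001, 0.0, -1.0]]
contact_force: [-0.2, -0.8, -0.2]
grip_width: 1.005
finger_force: 0.0
time_s: 12.7
tool_pos: [0.5899, -0.1289, 0.2156]
ee_rot: [[0.901, -0.434, -0.0], [-0.434, -0.901, -0.0], [-0.0, 0.0, -1.0]]
contact_force: [0.6, 0.2, 0.3]
grip_width: 0.29
finger_force: 0.0
```

```bash
python3 -m pendant '[{"dx":0,"dy":0,"dz":0,"turn":0,"gripper":1},{"dx":0,"dy":0,"dz":0,"turn":0,"gripper":1},{"dx":0,"dy":0,"dz":0,"turn":0,"gripper":1}]'; python3 -m pendant '[{"dx":0,"dy":0,"dz":-0.005,"turn":0,"gripper":1},{"dx":0,"dy":0,"dz":-0.005,"turn":0,"gripper":1},{"dx":0,"dy":0,"dz":-0.005,"turn":0,"gripper":1},{"dx":0,"dy":0,"dz":-0.005,"turn":0,"gripper":1},{"dx":0,"dy":0,"dz":0,"turn":0,"gripper":1}]'; python3 - <<'E'
from h import *
c=cam('scene');cv2.imwrite('pics/s3.png',cv2.resize(c['image'][110:250,220:400,::-1],None,fx=4,fy=4))
E
```

```text
time_s: 13.08
tool_pos: [0.5899, -0.1289, 0.2156]
ee_rot: [[0.901, -0.434, -0.0], [-0.434, -0.901, -0.0], [-0.0, 0.0, -1.0]]
contact_force: [-0.6, -2.0, 0.3]
grip_width: 0.257
finger_force: 29.9
time_s: 13.7
tool_pos: [0.59, -0.1289, 0.2362]
ee_rot: [[0.901, -0.434, 0.001], [-0.434, -0.901, -0.0], [0.001, -0.0, -1.0]]
contact_force: [-0.0, -1.0, -4.7]
grip_width: 0.251
finger_force: 30.0
```

View pics/s3.png

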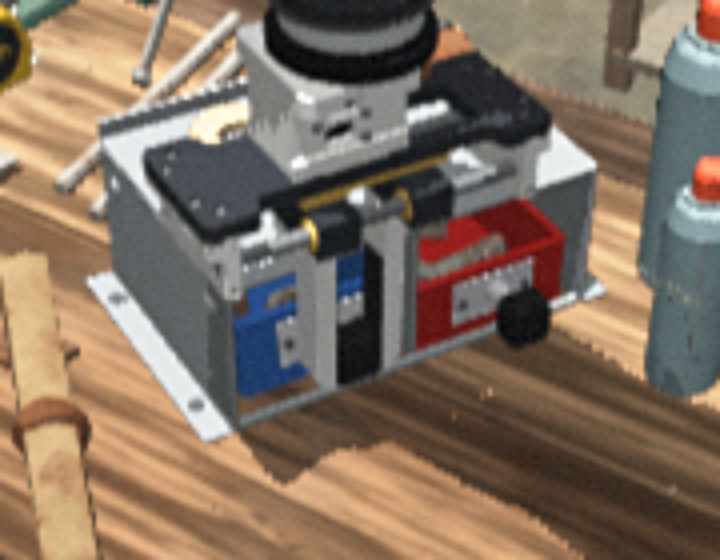

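The blue front is clearly raised above the lip, with the knob held at about (355,330). I'll pull.

```bash
python3 -m pendant '[{"dx":-0.005,"dy":0,"dz":0,"turn":0,"gripper":1},{"dx":-0.01,"dy":0,"dz":0,"turn":0,"gripper":1},{"dx":-0.015,"dy":0,"dz":0,"turn":0,"gripper":1},{"dx":-0.015,"dy":0,"dz":0,"turn":0,"gripper":1},{"dx":-0.015,"dy":0,"dz":0,"turn":0,"gripper":1},{"dx":-0.015,"dy":0,"dz":0,"turn":0,"gripper":1},{"dx":0,"dy":0,"dz":0,"turn":0,"gripper":1}]'; python3 -m pendant '[{"dx":-0.012,"dy":0,"dz":0,"turn":0,"gripper":1},{"dx":-0.012,"dy":0,"dz":0,"turn":0,"gripper":1},{"dx":-0.012,"dy":0,"dz":0,"turn":0,"gripper":1},{"dx":-0.012,"dy":0,"dz":0,"turn":0,"gripper":1},{"dx":-0.012,"dy":0,"dz":0,"turn":0,"gripper":1},{"dx":-0.012,"dy":0,"dz":0,"turn":0,"gripper":1},{"dx":-0.012,"dy":0,"dz":0,"turn":0,"gripper":1},{"dx":-0.012,"dy":0,"dz":0,"turn":0,"gripper":1},{"dx":0,"dy":0,"dz":0,"turn":0,"gripper":1}]';python3 - <<'E'
from h import *
c=cam('scene');cv2.imwrite('pics/s4.png',cv2.resize(c['image'][130:280,200:400,::-1],None,fx=4,fy=4))
E
```

```text
time_s: 14.62
tool_pos: [0.5216, -0.0959, 0.2358]
ee_rot: [[0.901, -0.434, -0.0], [-0.434, -0.901, 0.0], [-0.0, 0.0, -1.0]]
contact_force: [0.6, -0.2, -3.8]
grip_width: 0.251
finger_force: 30.0
time_s: 15.75
tool_pos: [0.4351, -0.0542, 0.2356]
ee_rot: [[0.901, -0.434, -0.001], [-0.434, -0.901, 0.0], [-0.001, 0.0, -1.0]]
contact_force: [-0.0, 0.1, -2.2]
grip_width: 0.254
finger_force: 30.0
```

View pics/s4.png

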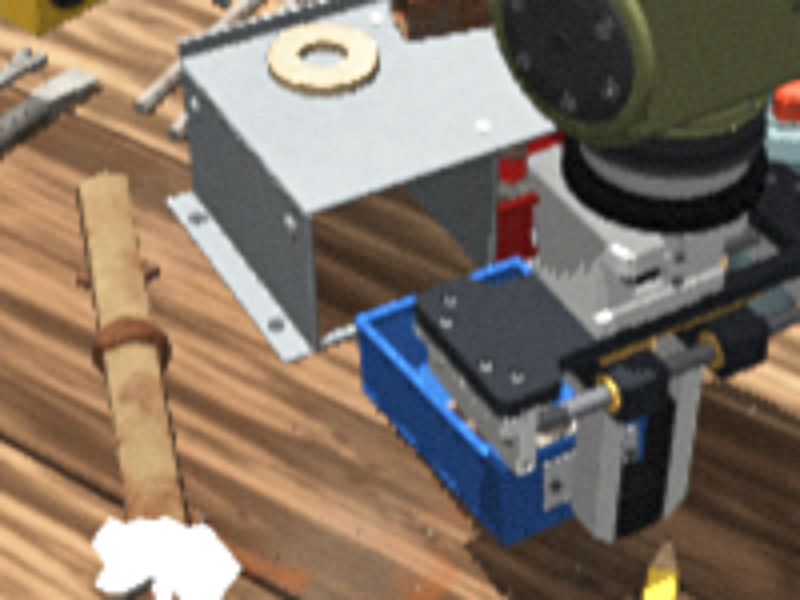

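The tray is out of the bay, with its back corners at about (360,315) and (525,260), in front of the riser. I'll lower, release and rise.

```bash
python3 -m pendant '[{"dx":0,"dy":0,"dz":0.006,"turn":0,"gripper":1},{"dx":0,"dy":0,"dz":0.006,"turn":0,"gripper":1},{"dx":0,"dy":0,"dz":0.005,"turn":0,"gripper":1},{"dx":0,"dy":0,"dz":0.003,"turn":0,"gripper":1},{"dx":0,"dy":0,"dz":0,"turn":0,"gripper":1},{"dx":0,"dy":0,"dz":0,"turn":0,"gripper":-1},{"dx":0,"dy":0,"dz":0,"turn":0,"gripper":-1},{"dx":0,"dy":0,"dz":0,"turn":0,"gripper":-1},{"dx":0,"dy":0,"dz":0,"turn":0,"gripper":-1},{"dx":0,"dy":0,"dz":0,"turn":0,"gripper":-1},{"dx":0,"dy":0,"dz":0,"turn":0,"gripper":-1},{"dx":0,"dy":0,"dz":-0.04,"turn":0,"gripper":-1},{"dx":0,"dy":0,"dz":-0.05,"turn":0,"gripper":-1},{"dx":0,"dy":0,"dz":-0.05,"turn":0,"gripper":-1},{"dx":0,"dy":0,"dz":-0.05,"turn":0,"gripper":-1},{"dx":-0.05,"dy":0,"dz":0,"turn":0,"gripper":-1},{"dx":0,"dy":0,"dz":0,"turn":0,"gripper":-1}]'; python3 look.py w5; python3 - <<'E'
from h import *
c=dict(np.load('w5.npz'));P=cloud(c);h=cv2.cvtColor(c['image'],cv2.COLOR_RGB2HSV);ok=c['z_map']>0
m=(h[...,0]>100)&(h[...,0]<125)&(h[...,1]>150)&ok
O=np.array([.6517,-.2187]);R=np.array([[.9005,-.4345],[.4345,.9005]])
w=P[m&(P[...,2]>.036)&(P[...,2]<.06)];q=(w[:,:2]-O)@R.T*1000
r=cv2.minAreaRect(q.astype(np.float32));print(len(w),r)
for a,b in((-1,0),(1,0),(0,-1),(0,1)):
    k=q@[a,b]>np.percentile(q@[a,b],95)-3;print((a,b),'rim z',np.median(w[k][:,2]))
E
```

```text
time_s: 17.92
tool_pos: [0.3892, -0.0321, 0.4062]
ee_rot: [[0.901, -0.434, 0.001], [-0.434, -0.901, -0.0], [0.001, -0.0, -1.0]]
contact_force: [-0.2, -0.3, -0.6]
grip_width: 1.0
finger_force: 0.0
17.925 [ 0.3892 -0.0321  0.4062] [-0.434 -0.901 -0.   ] [-0.2 -0.3 -0.6] 1.0002003213997397
1324 ((-182.81201171875, 54.09880828857422), (107.51250457763672, 93.68534088134766), 0.016745539382100105)
(-1, 0) rim z 0.045580842915613706
(1, 0) rim z 0.045432287524387716
(0, -1) rim z 0.045479352005702134
(0, 1) rim z 0.0456999707193359
```

View pics/w5.png

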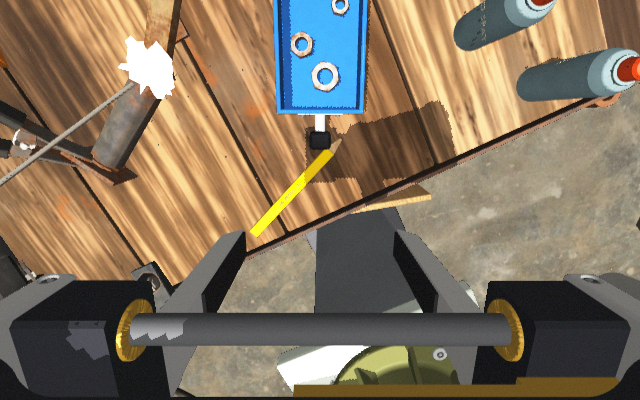

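The tray's front is at (320,110) with all three nuts inside, and the knob is free at (320,140). The rim is level at 45 mm, and the origin is about 170 mm ahead of the riser's. I'll check the large can numerically, then hand in.

```bash
python3 - <<'E'
from h import *
c=cam('top');P=cloud(c);ok=c['z_map']>0
w=P[ok&(P[...,2]>.168)&(P[...,2]<.19)];w=w[np.hypot(*(w[:,:2]-[.5065,-.339]).T)<.05];print(len(w),w.mean(0))
if len(w)>20: print(order.hand_in())
E
```

```text
115 [ 0.50468061 -0.33713799  0.17487353]
the job is handed in; nothing more can be done
None
```

I've handed the job in, with no verdict shown: the blue tray stands flat about 170 mm in front of the riser with all three nuts in it, the large can stands upright to the right, I never touched the red tray, and I moved one small can to clear the gripper's path.

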